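# Shut the carver's long box

## Task

Two wooden boxes stand open on the carver's table. Gently lower the lid of the long, rectangular box (the one with the carved branch lying in it) until it is fully shut, without slamming it. Leave the small square box standing open as it is and the jar where it stands.

Things in the scene. Friction and masses are not known exactly. Their poses are not given: they have to be found in the camera images.
- chest_lid (a joint): opening angle q of the long box's lid: 0 shut, 0.8 to 1.2 rad at the start. A wooden board 120 mm from hinge to free edge, 200 mm along the hinge, 10 mm thick, about 250 g; a brass tab 36 mm wide stands 9 mm out of the free edge's middle. Stiff hinge: it stays at any angle, cannot fall, and follows a push of 2 to 5 N on its outer face near the free edge.
- chest_hinge (a point): middle of the long box's hinge, on its far top rim. Box 120 (x) by 200 (y) by 75 mm, turned up to 0.4 rad, fixed on a block 5 to 60 mm high. Axes are the box's, not the lid's: x level, from front to hinge and on; y along the hinge; z up. The lid's underside at r from the hinge is at (-r cos q, 0, r sin q), its outer face 10 mm beyond, towards +x and up. It shuts towards -x and down.
- square_lid_edge (a point): middle of the free edge of the open lid of the other box, same wood, 110 by 110 mm, 75 mm high, three small spools in it, on a like block. Its lid (110 by 110 by 10 mm, stiff hinge on the far side, open 0.8 to 1.2 rad) must be left as it is. Axes turn with that lid; x points from free edge to hinge.
- jar_center (a point): centre, half-way up, of a loose closed jar of blue ceramic, 80 mm across, 100 mm high, 450 g, standing in one row with the two boxes; to be left alone.

How it is judged:
At the end, for the whole second after the job is handed in: The long box's lid is shut (within 0.07 rad, 8 mm at its free edge); the square box's lid edge is within 20 mm and the jar within 30 mm of where it started (value of joint chest_lid below 0.07 rad and distance of square_lid_edge from where it was at the start of the episode below 0.02 m and distance of jar_center from where it was at the start of the episode below 0.03 m); the robot touches nothing.
It fails at once if the long box's lid is slammed (swings shut faster than 3 rad/s) (velocity of joint chest_lid below -3 rad/s).
It fails at once if the square box's lid is moved by more than 20 mm at its edge (distance of square_lid_edge from where it was at the start of the episode above 0.02 m).
It fails at once if the jar is moved by more than 30 mm (distance of jar_center from where it was at the start of the episode above 0.03 m).
It also fails if it takes over 35 s, if anything falls off the work surface, if the arm or the gripper's body presses on something with over 40 N, if the wrist force passes 120 N, or if a joint passes its speed limit or range.

## Robot

A 6-joint arm with a two-finger parallel gripper is mounted at the origin on the work surface. World frame = base frame: x ahead of the robot, y to its left, z up, the work surface at z = 0. Lengths are in m, angles in rad, forces in N, time in s.
With the tool pointing down it reaches from about 0.375 to 0.975 m from the base axis. Payload 3.8 kg.
Tool frame: the origin (TCP) lies on the centre line of the jaws, within the pads' length; the fingertips stand 14 mm ahead of it and the grasp point (between the pads) lies 5 mm behind it (bot.finger_overhang is the distance from the TCP to the fingertips, in m); y points along the fingers, x is the direction in which the jaws open and shut, and the axes are right-handed (so a half turn about y gives the same grasp; the last joint's range is limited). The gripper opens to 85 mm and grips with 20 to 120 N. Pads are 22 mm wide; open, the fingers measure 114 mm over their backs; the gripper's body (76 mm by 85 mm) begins 54 mm behind the grasp point. The pads swing forward as they close: fully open they stand 13 mm farther back than shut.
Start: joints at [-1.369, 0.264, 1.604, -0, 1.274, -0.037], TCP at [0.16, -0.656, 0.245] pointing down, gripper open.
Joint ranges: [-2.63, 2.63], [-0.94, 2.18], [0.31, 2.57], [-1.31, 4.45], [0, 2.66], [-2.55, 2.55]. Speed limits (rad/s): [2.57, 2.57, 3.14, 3.14, 3.14, 3.14].

## Interface

Orientations are given as a rotation vector (axis times angle).
In Python, from workcell import readout, read_camera, bot, spotter gives the robot as it stands.
- The arm moves only by the tool jog_arm, never from a script. Its argument "increments" is a list of rows, each a list of 7 numbers: the shift along the tool's x, y, z in m, then the turn, a rotation vector about the tool's x, y, z in rad, then the opening, from 0 (shut) to 1 (fully open). A call has 1 to 10 rows; each row shifts and turns the pose as measured when the row begins, along the tool's axes as they then stand; what a row does not reach is not made up. A row lasts 1/8 s, in which the tool goes at most 62.5 mm and 10.7 degrees, less where a joint would pass 70% of its speed; a pose out of reach is approached as far as the arm can. A call with a gripper value outside its range is refused whole. The fingers move at their own pace and stop on an object; "force" is the grip in N (left out, the last holds). Time passes only in rows, so rows that do not move let the fingers close. It gives the time, the measured TCP pose, the force and the opening at its end, in the units of the state.
- readout.read_state(): the state, without advancing time (a new reading comes with each control period).
- read_camera(name): name is "side" or "top" or "wrist"; returns a dict with "img" (384x512x3 uint8, blue, green, red), "range_z" (384x512 float32, m along the optical axis (not along the pixel's ray), 0 where there is no reading), "fx", "fy", "cx", "cy" (pixels), "world_from_camera" (4x4, takes a point from camera to world coordinates). Camera axes: x right, y down, z forward; pixel columns grow to the right and rows downward; lengths in m; the calibration is good to about 2 mm. A picture is of the moment at which its call begins.
- bot.finish_job(): hands the job in, once; it reports no verdict.
Trained networks look in a picture, given as the dict that the camera call returned (one of the last four; its "shot" number tells which), for a name from the list of things; names that differ only in an ending like _2 or _b are one class to them, and where a whole thing is asked for, a point or a joint stands for the part that bears it (a point fixed in the world has none). Each returns a list of dicts, best first, with "p" (0 to 1); they miss things now and then, are a little off and sometimes report something else, mostly with a low value. They report only what shows in the picture. A call takes as long as a camera call.
- spotter.masks_of(picture, thing): "mask" (384x512 bool, what is visible of it) and "location" ([column, row] in pixels, amid what is visible of it).
- spotter.spot_point(picture, thing): "location" ([column, row] in pixels: a listed point, or the origin of a listed thing).
The state is a dict: "time": time; "q": joint angles; "joint_vel": joint speeds; "joint_torque": joint torques, N m; "tool_pos": TCP position; "tcp_rot": TCP orientation; "wrist_force": force on the tool from outside, world axes, zero at the start; "torque": the same for the moment, N m; "width": opening from 0.0 (shut) to 1.0 (fully open).
Only numpy, scipy, OpenCV 4.12 (cv2) and the standard library are available. Lean on these libraries where they do the work, as an engineer would, in place of code of your own. Each camera call takes 0.05 s, during which the arm holds its last target. There are 200 camera calls.

## Working session

There is one attempt and no reset: what is moved stays moved. The work goes in short steps, Python scripts to look and compute and a tool call to move; the robot and the scene stay as the last step left them, time stands still between calls to the robot, and variables do not carry over. Pictures are saved under pics/ and viewed, about 8 in all and at most 12, crops included, and the job is handed in when it is done.

Besides the shell and the picture viewer there is one more tool, called after ">>>" in YAML: its name, and indented under it one key for each argument. jog_arm: Moves the arm, as the interface text tells. Its arguments: {"type":"object","properties":{"increments":{"type":"array"},"force":{"type":"number"}},"required":["increments"]}

```bash
mkdir -p pics
cat > h.py <<'E'
import numpy as np, cv2
from workcell import readout, read_camera, bot, spotter
def pts(p):
    z=p["range_z"]; v,u=np.indices(z.shape)
    c=np.stack([(u-p["cx"])/p["fx"]*z,(v-p["cy"])/p["fy"]*z,z],-1)
    T=p["world_from_camera"]; w=c@T[:3,:3].T+T[:3,3]; w[z==0]=np.nan
    return w
E
python3 - <<'E'
from h import *
np.set_printoptions(precision=3,suppress=True)
ims=[]
for n in ("top","side"):
    p=read_camera(n); ims.append(p["img"].copy()); w=pts(p)
    print(n,p["world_from_camera"])
    for t in ("chest_lid","square_lid_edge","jar_center"):
        for m in spotter.masks_of(p,t)[:2]:
            k=m["mask"]; q=w[k]; q=q[~np.isnan(q[:,0])]
            print(t,round(m["p"],2),m["location"],k.sum(),np.percentile(q,[2,50,98],axis=0).tolist() if len(q) else None)
    for t in ("chest_hinge","square_lid_edge","jar_center"):
        for m in spotter.spot_point(p,t)[:2]:
            c,r=np.round(m["location"]).astype(int); print(' pt',t,round(m["p"],2),c,r,w[r,c])
    np.savez(n+".npz",w=w,**{t:spotter.masks_of(p,t)[0]["mask"] for t in ("chest_lid",)  if spotter.masks_of(p,t)})
    cv2.imwrite(f"pics/{n}0.png",p["img"])
s=readout.read_state(); print(s)
E
```

```text
top [[-0.008 -0.994  0.109  0.425]
 [-1.     0.01   0.024 -0.024]
 [-0.025 -0.109 -0.994  0.865]
 [ 0.     0.     0.     1.   ]]
chest_lid 0.81 [251.7, 136.5] 2585 [[0.5630271261386197, -0.09848425029298585, 0.11381015393281417], [0.6091019514449619, -0.005184527867693339, 0.1781536732455974], [0.6645519814105819, 0.088449714310979, 0.2127663491864732]]
square_lid_edge 0.96 [136.0, 138.8] 891 [[0.572047962918254, 0.17825118364661818, 0.001689061248601919], [0.6003223094741074, 0.2318923314273496, 0.15908925585701217], [0.639705639457645, 0.32272412049364935, 0.1870953412604704]]
jar_center 0.93 [360.1, 197.8] 1328 [[0.4565765968248461, -0.26730086760766925, 0.008897525926624671], [0.49079389243070237, -0.22695562908886752, 0.09824537804977429], [0.5265030323385594, -0.19876448258506876, 0.10174617379493524]]
 pt chest_hinge 0.9 245 126 [0.643 0.012 0.124]
 pt square_lid_edge 0.84 130 149 [0.584 0.229 0.182]
 pt jar_center 0.61 358 201 [ 0.487 -0.222  0.098]
side [[-0.999 -0.021  0.048  0.486]
 [-0.052  0.535 -0.843  0.695]
 [-0.008 -0.845 -0.535  0.556]
 [ 0.     0.     0.     1.   ]
[... 583 characters left out ...]
7874, -0.2081656724786386, 0.06293363914290195], [0.5344329894240925, -0.19683545767991625, 0.10118855364331167]]
 pt chest_hinge 0.98 193 193 [0.644 0.023 0.118]
 pt square_lid_edge 0.61 205 236 [0.582 0.238 0.184]
 pt jar_center 0.59 270 160 [ 0.495 -0.198  0.075]
{'time': 0.9, 'q': array([-1.369,  0.264,  1.604, -0.   ,  1.274, -0.037]), 'joint_vel': array([-0.   , -0.002,  0.001, -0.001,  0.   , -0.001]), 'joint_torque': array([ -0.002, -51.506, -36.773,  -0.   ,   0.001,  -0.   ]), 'tool_pos': array([ 0.16 , -0.656,  0.245]), 'tcp_rot': array([-1.313,  1.032, -1.032]), 'wrist_force': array([-0.199, -0.727,  0.467]), 'torque': array([-0.005,  0.001,  0.02 ]), 'width': 0.9992473341517716}
```

View pics/top0.png

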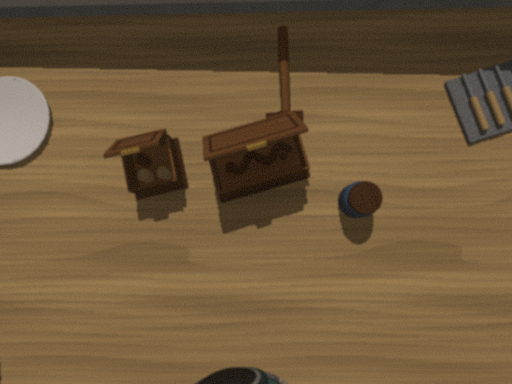

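View pics/side0.png

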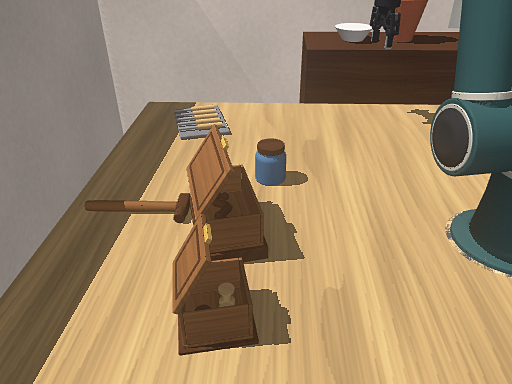

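Run:
```python
from h import *
from scipy.spatial.transform import Rotation as R
np.set_printoptions(precision=3,suppress=True)
for n in ("top","side"):
    d=np.load(n+".npz"); q=d["w"][cv2.erode(d["chest_lid"].astype(np.uint8),np.ones((3,3)))>0]; q=q[~np.isnan(q[:,0])]
    rng=np.random.default_rng(0);best=None
    for _ in range(500):
        a,b,c=q[rng.choice(len(q),3,False)]; nn=np.cross(b-a,c-a); l=np.linalg.norm(nn)
        if l<1e-5: continue
        nn/=l; k=abs((q-a)@nn)<.003
        if best is None or k.sum()>best.sum(): best=k
    g=q[best]; c=g.mean(0); nn=np.linalg.svd(g-c)[2][2]; nn*=np.sign(nn[2])
    h=np.array([nn[0],nn[1],0]);h/=np.linalg.norm(h)
    qq=np.arccos(nn[2]); y=np.cross([0,0,1],h); s=np.cross(y,nn) # s: toward hinge/down
    print(n,len(q),len(g),"c",c,"n",nn,"q",qq,"yaw",np.arctan2(h[1],h[0]),"y",y)
    print(" along s",np.percentile((g-c)@s,[0,1,99,100])," along y",np.percentile((g-c)@y,[0,1,99,100]), "s",s)
    lo,hi=np.percentile((g-c)@s,[1,99]); a,b=np.percentile((g-c)@y,[1,99])
    print(" free mid",c+s*lo+y*(a+b)/2," hinge mid outer",c+s*hi+y*(a+b)/2)
print(R.from_rotvec(readout.read_state()["tcp_rot"]).as_matrix())
```

```text
top 2270 2163 c [ 0.611 -0.003  0.173] n [0.787 0.219 0.577] q 0.9563084526867759 yaw 0.27184325578430646 y [-0.269  0.963  0.   ]
 along s [-0.054 -0.052  0.064  0.069]  along y [-0.097 -0.095  0.094  0.096] s [ 0.555  0.155 -0.817]
 free mid [ 0.582 -0.012  0.216]  hinge mid outer [0.646 0.006 0.121]
side 2371 2247 c [0.613 0.015 0.165] n [0.79  0.224 0.571] q 0.9632302404333415 yaw 0.27587031295714154 y [-0.272  0.962  0.   ]
 along s [-0.064 -0.058  0.061  0.064]  along y [-0.115 -0.107  0.082  0.085] s [ 0.549  0.155 -0.821]
 free mid [ 0.584 -0.006  0.213]  hinge mid outer [0.65  0.012 0.115]
[[ 0.237 -0.     0.972]
 [-0.972 -0.     0.237]
 [ 0.    -1.    -0.   ]]
```

>>> jog_arm:
  increments:
    - [-0.038, -0.02, 0.044, 0, 0, 0, 0]
    - [-0.038, -0.02, 0.044, 0, 0, 0, 0]
    - [-0.038, -0.02, 0.044, 0, 0, 0, 0]
    - [-0.038, -0.02, 0.044, 0, 0, 0, 0]
    - [-0.04, 0, 0.046, 0, 0, 0, 0]
    - [-0.04, 0, 0.046, 0, 0, 0, 0]
    - [-0.04, 0, 0.046, 0, 0, 0, 0]
    - [-0.04, 0, 0.046, 0, 0, 0, 0]

```text
time: 1.9
tool_pos: [0.4417, -0.2618, 0.3289]
tcp_rot: [-1.307, 1.033, -1.043]
wrist_force: [0.9, 0.4, 0.8]
width: 0.0
```

>>> jog_arm:
  increments:
    - [-0.037, 0, 0.043, 0, 0, 0, 0]
    - [-0.037, 0, 0.043, 0, 0, 0, 0]
    - [-0.037, 0, 0.043, 0, 0, 0, 0]
    - [-0.037, 0, 0.043, 0, 0, 0, 0]
    - [-0.037, 0, 0.043, 0, 0, 0, 0]
    - [-0.03, 0, 0.035, 0, 0, 0, 0]
    - [0, 0, 0, 0, 0, 0, 0]

```text
time: 2.78
tool_pos: [0.643, 0.0186, 0.3309]
tcp_rot: [-1.308, 1.024, -1.043]
wrist_force: [-1.2, -0.1, -0.4]
width: 0.004
```

```bash
cat > rel.py <<'E'
from h import *
from scipy.spatial.transform import Rotation as R
np.set_printoptions(precision=4,suppress=True)
H=np.array([.640,.007,.112]); h=np.array([.963,.27,0]); y=np.array([-.27,.963,0])
s=readout.read_state(); d=s["tool_pos"]-H; M=R.from_rotvec(s["tcp_rot"]).as_matrix()
print("t",s["time"],"tcp in box frame h,y,z",d@h,d@y,d[2],"F box",s["wrist_force"]@h,s["wrist_force"]@y,s["wrist_force"][2]); print(M)
E
python3 rel.py
python3 - <<'E'
from h import *
p=read_camera("side"); cv2.imwrite("pics/s1.png",p["img"][60:300,120:400])
E
```

```text
t 2.775 tcp in box frame h,y,z 0.006028234553916085 0.010306877573561527 0.21894361126584727 F box -1.2082030240146902 0.26850187241929513 -0.40814955812268566
[[ 0.2336  0.0109  0.9723]
 [-0.9723 -0.0043  0.2336]
 [ 0.0067 -0.9999  0.0096]]
```

View pics/s1.png

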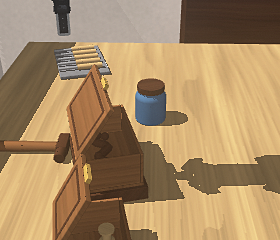

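The gripper hangs behind and above the lid at crop (63, 30). The lid's brass tab is near (105, 85) and the jar is clear. I'll come down behind the lid next.

>>> jog_arm:
  increments:
    - [0, 0.045, -0.005, 0, 0, 0, 0]
    - [0.005, 0.045, -0.009, 0, 0, 0, 0]
    - [0.004, 0.006, -0.008, 0, 0, 0, 0]
    - [0, 0.006, -0.008, 0, 0, 0, 0]

```text
time: 3.32
tool_pos: [0.6158, -0.0034, 0.2307]
tcp_rot: [-1.305, 1.022, -1.05]
wrist_force: [0.0, 0.5, 0.0]
width: 0.0
```

```bash
python3 rel.py
```

```text
t 3.325 tcp in box frame h,y,z -0.026095800034119192 -0.0035159122292166005 0.11867265826280045 F box 0.1789186772675858 0.49601274850250954 0.04798640299592194
[[ 0.2296  0.0164  0.9731]
 [-0.9732 -0.007   0.2297]
 [ 0.0105 -0.9998  0.0143]]
```

>>> jog_arm:
  increments:
    - [0, 0.006, -0.008, 0, 0, 0, 0]
    - [0, 0.006, -0.008, 0, 0, 0, 0]
    - [0, 0.005, -0.007, 0, 0, 0, 0]
    - [0, 0.005, -0.007, 0, 0, 0, 0]
    - [0, 0.007, -0.0075, 0, 0, 0, 0]
    - [0, 0.007, -0.0075, 0, 0, 0, 0]

```text
time: 4.08
tool_pos: [0.5739, -0.0155, 0.1988]
tcp_rot: [-1.297, 1.012, -1.058]
wrist_force: [1.2, -0.7, 1.0]
width: -0.0
```

```bash
python3 rel.py
python3 - <<'E'
from h import *
p=read_camera("side"); cv2.imwrite("pics/s2.png",p["img"][60:300,120:400])
E
```

```text
t 4.075 tcp in box frame h,y,z -0.06968902702171897 -0.0038373968164840027 0.0868423076562188 F box 0.9386828041069112 -0.9981181691877369 1.007729897784827
[[ 0.2289  0.0291  0.973 ]
 [-0.9733 -0.008   0.2292]
 [ 0.0144 -0.9995  0.0265]]
```

View pics/s2.png

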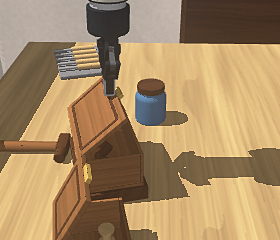

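The lid is following: the fingertips sit on its outer face near the free edge, crop (110, 92). I'll continue along the arc.

>>> jog_arm:
  increments:
    - [0, 0.008, -0.006, 0, 0, 0, 0]
    - [0, 0.009, -0.006, 0, 0, 0, 0]
    - [0, 0.009, -0.005, 0, 0, 0, 0]
    - [0, 0.009, -0.004, 0, 0, 0, 0]
    - [0, 0.009, -0.003, 0, 0, 0, 0]

```text
time: 4.75
tool_pos: [0.548, -0.0221, 0.1493]
tcp_rot: [-1.301, 1.015, -1.056]
wrist_force: [-0.3, -0.5, 1.1]
width: 0.004
```

```bash
python3 rel.py
```

```text
t 4.75 tcp in box frame h,y,z -0.09644802713616472 -0.003162570091009448 0.03732412963555291 F box -0.4345563122243345 -0.387259389164817 1.0581166389848906
[[ 0.229   0.0248  0.9731]
 [-0.9733 -0.0084  0.2293]
 [ 0.0138 -0.9997  0.0222]]
```

>>> jog_arm:
  increments:
    - [0, 0.005, 0, 0, 0, 0, 0]
    - [0, 0.004, 0, 0, 0, 0, 0]
    - [0, 0.003, 0, 0, 0, 0, 0]

```text
time: 5.12
tool_pos: [0.5471, -0.0219, 0.1353]
tcp_rot: [-1.302, 1.018, -1.054]
wrist_force: [-0.5, -0.5, 0.6]
width: 0.0
```

```bash
python3 rel.py
```

```text
t 5.125 tcp in box frame h,y,z -0.09732428027072676 -0.002774553626007728 0.023270706563067664 F box -0.6374932452909027 -0.3514786662072348 0.5571678609072264
[[ 0.2289  0.0216  0.9732]
 [-0.9734 -0.0077  0.2291]
 [ 0.0125 -0.9997  0.0193]]
```

>>> jog_arm:
  increments:
    - [0, 0.003, 0, 0, 0, 0, 0]
    - [0, 0.003, 0, 0, 0, 0, 0]

```text
time: 5.38
tool_pos: [0.5474, -0.0219, 0.1291]
tcp_rot: [-1.302, 1.018, -1.054]
wrist_force: [-1.2, 0.3, 6.1]
width: -0.0
```

```bash
python3 rel.py
python3 - <<'E'
from h import *
p=read_camera("side"); cv2.imwrite("pics/s3.png",p["img"][60:300,120:400])
E
```

```text
t 5.375 tcp in box frame h,y,z -0.09695767060358783 -0.0027860904665461205 0.01710541160072941 F box -1.0422557214792945 0.6328379525915956 6.081804548141656
[[ 0.2289  0.0218  0.9732]
 [-0.9734 -0.0076  0.2291]
 [ 0.0124 -0.9997  0.0195]]
```

View pics/s3.png

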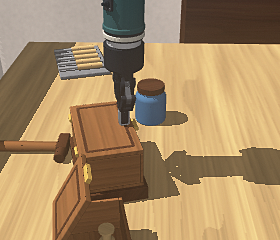

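The lid looks shut or nearly so, with the fingertips at crop (127, 118) and 6 N on the wrist. I'll press a little more.

>>> jog_arm:
  increments:
    - [0, 0.002, 0, 0, 0, 0, 0]
    - [0, 0.002, 0, 0, 0, 0, 0]

```text
time: 5.68
tool_pos: [0.5476, -0.0219, 0.129]
tcp_rot: [-1.302, 1.018, -1.054]
wrist_force: [-6.9, 0.2, 14.5]
width: 0.003
```

```bash
python3 rel.py
```

```text
t 5.675 tcp in box frame h,y,z -0.09674330539601726 -0.002859143120758039 0.01696823231850282 F box -6.578302799944058 2.0346031895495624 14.51285351863465
[[ 0.2291  0.0211  0.9732]
 [-0.9733 -0.0077  0.2293]
 [ 0.0123 -0.9997  0.0187]]
```

The tip no longer moves and the force is rising, so the lid is on its stop. I'll retreat upwards and check.

>>> jog_arm:
  increments:
    - [0, -0.01, 0, 0, 0, 0, 0]
    - [0, -0.04, 0, 0, 0, 0, 0]
    - [0, -0.06, 0, 0, 0, 0, 0]
    - [0, -0.06, 0, 0, 0, 0, 0]
    - [0.03, -0.03, -0.04, 0, 0, 0, 0]
    - [0.03, 0, -0.05, 0, 0, 0, 0]
    - [0.03, 0, -0.04, 0, 0, 0, 0]
    - [0, 0, 0, 0, 0, 0, 0]

```text
time: 6.68
tool_pos: [0.4375, -0.1406, 0.3373]
tcp_rot: [-1.3, 1.007, -1.059]
wrist_force: [0.4, 1.2, -0.2]
width: 0.001
```

Run:
```python
from h import *
np.set_printoptions(precision=3,suppress=True)
for n in ("side","top"):
    p=read_camera(n); w=pts(p); cv2.imwrite(f"pics/{n}4.png",p["img"])
    H=np.array([.640,.007,.112]); r=w-H; a=r@[.963,.27,0]; b=r@[-.27,.963,0]
    k=(a>-.11)&(a<-.01)&(abs(b)<.09)&(r[...,2]>-.03)&(r[...,2]<.06)
    A=np.c_[a[k],b[k],np.ones(k.sum())]; print(n,k.sum(),"slope a,b, z0",np.linalg.lstsq(A,r[...,2][k],rcond=None)[0])
    for t in ("square_lid_edge","jar_center"):
        for m in spotter.masks_of(p,t)[:1]:
            q=w[m["mask"]]; print(t,m["p"],np.nanpercentile(q,[2,50,98],axis=0).tolist())
print(readout.read_state()["tool_pos"],readout.read_state()["wrist_force"])
```

```text
side 2329 slope a,b, z0 [0.    0.    0.003]
square_lid_edge 0.55 [[0.5745978931773938, 0.18636523089853588, 0.08843739436535458], [0.605529917721392, 0.24879336524986526, 0.1437280856462982], [0.6422893474950987, 0.29254659291448404, 0.18658397032450053]]
jar_center 0.71 [[0.4589967643402227, -0.2591340682600802, 0.004920061118523722], [0.495196374006039, -0.20780148178709945, 0.06507024694023034], [0.5313330141597573, -0.19673648395037166, 0.10100913976767446]]
top 4086 slope a,b, z0 [-0.001  0.     0.002]
square_lid_edge 0.77 [[0.571922758033144, 0.17785124447195516, 0.08911003621329992], [0.6003844533433648, 0.22975574811671934, 0.15878745814143735], [0.6432670585248157, 0.28641627226665445, 0.18697407978682046]]
[ 0.439 -0.138  0.336] [-0.329  1.199  0.669]
```

View pics/side4.png

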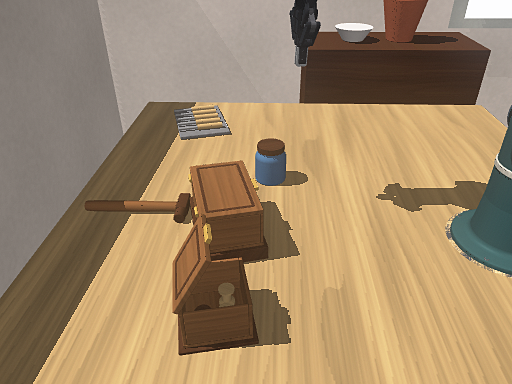

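The lid is flat and shut at about pixel (225, 185). The square box's lid (205, 235) and the jar (270, 162) haven't moved, and the arm is clear of everything.

```bash
python3 -c "from workcell import bot; print(bot.finish_job())"
```

```text
the job is handed in; nothing more can be done
None
```

The long box's lid is shut, and I handed the job in at about 7 s of the 35 s allowed. I pushed it down from behind with the closed fingertips. It closed at roughly 1 rad/s, judging by the fingertip path. I then pressed it onto its stop with about 15 N and pulled the arm clear.

- **Long box lid:** both cameras' depth images show its top level to within 0.001 rad.
- **Square box lid and jar:** the side camera puts both within about 1 mm of their starting positions at the median. The top camera agrees for the square lid, to about 2 mm. It did not find the jar in the last picture, so the jar's position rests on the side camera alone.
- **Arm:** it was about 0.2 m above the table objects and clear of everything, with wrist force near zero.

One small disagreement: the lid stopped about 7 mm lower at the fingertips than I had calculated. The flat final reading means this does not affect the result.

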